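# Sort stray product samples back into the counter trays

### The job

Sort the five samples standing loose on the counter into their trays: the two bottles into the blue tray, the two cartons into the green tray, and the blue-lidded tub into the free bay of the black tray. Put one sample in each bay, set down (never dropped or thrown) so that it stands upright on the tray floor, and let go of it. Do not disturb the white-lidded tub already in the black tray or the mug.

Things in the scene. Friction and masses are not known exactly. Their poses are not given: they have to be found in the camera images.
- bottle_red: Small white plastic bottle with a red label band round its body and a red screw cap, standing upright: round body 48 mm in diameter and straight from 0 to 66 mm height, shoulder to 80 mm, cap 28 mm in diameter up to 98 mm. Origin: centre of its underside; z up along the bottle. About 160 g.
- bottle_yellow: Small white plastic bottle with a red label band round its body and a yellow screw cap, standing upright: round body 48 mm in diameter and straight from 0 to 66 mm height, shoulder to 80 mm, cap 28 mm in diameter up to 98 mm. Origin: centre of its underside; z up along the bottle. About 160 g.
- carton_red: White carton standing upright with a red band round its upper part and a red panel: 58 mm (its x) by 42 mm (its y), 75 mm high (its z). Origin: centre of its underside. About 180 g.
- carton_blue: White carton standing upright with a blue band round its upper part and a blue panel: 58 mm (its x) by 42 mm (its y), 75 mm high (its z). Origin: centre of its underside. About 180 g.
- tub: The loose tub: orange plastic tub with a white label band and a BLUE lid, standing on the counter, straight round 56 mm in diameter and 65 mm high. Origin: centre of its underside; z up. About 180 g.
- tray_blue: Blue open plastic tray fixed to the counter, 164 mm (its x) by 84 mm (its y) and 25 mm high, walls 4 mm, floor 4 mm thick. A 4 mm divider of full height across its middle makes two bays, each 76 by 76 mm inside, centred 40 mm from the tray's origin along its +x and -x. Origin: centre of its underside; z up. Empty at the start; for the bottles.
- tray_green: Green open plastic tray fixed to the counter, 164 mm (its x) by 84 mm (its y) and 25 mm high, walls 4 mm, floor 4 mm thick. A 4 mm divider of full height across its middle makes two bays, each 76 by 76 mm inside, centred 40 mm from the tray's origin along its +x and -x. Origin: centre of its underside; z up. Empty at the start; for the cartons.
- tray_black: Black open plastic tray fixed to the counter, 164 mm (its x) by 84 mm (its y) and 25 mm high, walls 4 mm, floor 4 mm thick. A 4 mm divider of full height across its middle makes two bays, each 76 by 76 mm inside, centred 40 mm from the tray's origin along its +x and -x. Origin: centre of its underside; z up. For the tubs: its +x bay already holds a tub, its -x bay is free.
- tub_placed: The tub already in the black tray: orange with a white label band and a WHITE lid, 56 mm in diameter, 65 mm high, loose, not to be disturbed. Origin: centre of its underside.
- mug: White ceramic mug standing on the counter to the left of the work (robot's left), 76 mm in diameter and 90 mm high with a handle, loose, not to be disturbed. (On the robot's right lies a cardboard-brown tape roll, 96 mm in diameter and 48 mm high, of no concern.) Origin: centre of its underside.
Things that resemble listed ones, but are neither listed nor needed, are in the scene too. Leave any turquoise look-alike of the bottle_red alone. Of the things that look like the tray_green, take the one that is farthest to the robot's right at the start.

How it is judged:
At the end, for the whole second after the job is handed in: Bottles in the blue tray, cartons in the green, one to a bay, blue-lidded tub in the black tray's free bay: each on the tray floor (underside below 8 mm), within 0.1 rad of upright, released, at rest. White-lidded tub within 12 mm and mug within 30 mm of their starts, upright (x of bottle_red in the frame of tray_blue between -0.07 and 0.07 m and y of bottle_red in the frame of tray_blue between -0.03 and 0.03 m and z of bottle_red in the frame of tray_blue between 0 and 0.008 m and angle between each of bottle_red, bottle_yellow, carton_red, carton_blue, tub, tub_placed's own z axis and vertical below 0.1 rad and linear speed of each of bottle_red, bottle_yellow, carton_red, carton_blue, tub below 0.02 m/s and angular speed of each of bottle_red, bottle_yellow, carton_red, carton_blue, tub below 0.2 rad/s and contact force between the fingers and bottle_red below 0.05 N and x of bottle_yellow in the frame of tray_blue between -0.07 and 0.07 m and y of bottle_yellow in the frame of tray_blue between -0.03 and 0.03 m and z of bottle_yellow in the frame of tray_blue between 0 and 0.008 m and contact force between the fingers and bottle_yellow below 0.05 N and x of carton_red in the frame of tray_green between -0.07 and 0.07 m and y of carton_red in the frame of tray_green between -0.03 and 0.03 m and z of carton_red in the frame of tray_green between 0 and 0.008 m and contact force between the fingers and carton_red below 0.05 N and x of carton_blue in the frame of tray_green between -0.07 and 0.07 m and y of carton_blue in the frame of tray_green between -0.03 and 0.03 m and z of carton_blue in the frame of tray_green between 0 and 0.008 m and contact force between the fingers and carton_blue below 0.05 N and x of tub in the frame of tray_black between -0.07 and 0.07 m and y of tub in the frame of tray_black between -0.03 and 0.03 m and z of tub in the frame of tray_black between 0 and 0.008 m and contact force between the fingers and tub below 0.05 N and ((x of bottle_red in the frame of tray_blue below 0 m and x of bottle_yellow in the frame of tray_blue above 0 m) or (x of bottle_red in the frame of tray_blue above 0 m and x of bottle_yellow in the frame of tray_blue below 0 m)) and ((x of carton_red in the frame of tray_green below 0 m and x of carton_blue in the frame of tray_green above 0 m) or (x of carton_red in the frame of tray_green above 0 m and x of carton_blue in the frame of tray_green below 0 m)) and x of tub in the frame of tray_black below 0 m and distance of tub_placed from where it was at the start of the episode below 0.012 m and distance of mug from where it was at the start of the episode below 0.03 m and angle between mug's own z axis and vertical below 0.2 rad); the robot touches nothing.
It fails at once if a sample is dropped from more than about 30 mm, or thrown (over 0.8 m/s while no finger touches it) ((linear speed of bottle_red above 0.8 m/s and contact force between the fingers and bottle_red below 0.01 N) or (linear speed of bottle_yellow above 0.8 m/s and contact force between the fingers and bottle_yellow below 0.01 N) or (linear speed of carton_red above 0.8 m/s and contact force between the fingers and carton_red below 0.01 N) or (linear speed of carton_blue above 0.8 m/s and contact force between the fingers and carton_blue below 0.01 N) or (linear speed of tub above 0.8 m/s and contact force between the fingers and tub below 0.01 N)).
It fails at once if the white-lidded tub is moved more than 12 mm or tipped (distance of tub_placed from where it was at the start of the episode above 0.012 m or angle between tub_placed's own z axis and vertical above 0.2 rad).
It fails at once if the mug is moved more than 30 mm or tipped (distance of mug from where it was at the start of the episode above 0.03 m or angle between mug's own z axis and vertical above 0.3 rad).
It also fails if it takes over 128 s, if anything falls off the work surface, if the arm or the gripper's body presses on something with over 40 N, if the wrist force passes 120 N, or if a joint passes its speed limit or range.

### The arm

A 7-joint arm with a two-finger parallel gripper is mounted at the origin on the work surface. World frame = base frame: x ahead of the robot, y to its left, z up, the work surface at z = 0. Lengths are in m, angles in rad, forces in N, time in s.
With the tool pointing down it reaches from about 0.425 to 0.925 m from the base axis. Payload 6.8 kg.
Tool frame: the origin (TCP) lies midway between the tips of the shut fingers; the grasp point (between the pads) lies manip.tcp_to_grasp behind it (manip.tcp_to_grasp is the distance from the TCP to the grasp point, in m); z points along the fingers, y is the line along which they close (so a half turn about z gives the same grasp; the last joint's range is limited). The gripper opens to 88 mm and grips with 3 to 60 N. Pads are 20 mm wide; open, the fingers measure 115 mm over their backs; the gripper's body (75 mm by 178 mm) begins 61 mm behind the grasp point.
Start: joints at [1.047, 0.477, 0.022, 1.555, -0.011, 1.109, -0.083], TCP at [0.273, -0.617, 0.223] pointing down, gripper open.
Joint ranges: [-2.96, 2.96], [-0.34, 2.1], [-1.41, 1.46], [0.24, 2.44], [-1.37, 4.51], [0.17, 1.92], [-2.96, 2.96]. Speed limits (rad/s): [2.39, 2.39, 3.14, 3.14, 3.14, 3.14, 3.14].

### API

Orientations are given as a unit quaternion [w, x, y, z].
In Python, from plant import manip gives the robot as it stands. The module is installed in compiled form; this text tells all that it offers.
- The arm moves only by the tool step_arm, never from a script. Its argument "motion" is a list that holds one entry, the list of rows, each a list of 6 numbers: the shift along the tool's x, y, z in cm, then the turn, a rotation vector about the tool's x, y, z in rad. A call has 1 to 8 rows; each row shifts and turns the commanded pose from where the row before left it, along the tool's axes as they then stand; what a row does not reach is not made up. A row lasts 1/10 s, in which the tool goes at most 50 mm and 8.59 degrees, less where a joint would pass 70% of its speed; a pose out of reach is approached as far as the arm can. A call is refused whole if a number of a shift passes 5 or a number of a turn 0.15, either way. A call with a gripper value outside its range is refused whole. "jaw" is the opening in per cent of the stroke, from 0 (shut) to 100 (fully open), set as the call begins (left out, the last holds). The fingers move at their own pace and stop on an object; "force" is the grip in N (left out, the last holds). Time passes only in rows, so rows that do not move let the fingers close. It gives the time, the measured TCP pose, the force, the opening and the grip force at its end, in the units of the state.
- manip.observe(): the state, without advancing time (a new reading comes with each control period).
- manip.snapshot(name): name is "scene" or "top"; returns a dict with "frame" (480x640x3 uint8, blue, green, red), "mtx" (3x3 intrinsics, pixels), "cam_to_world" (4x4, takes a point from camera to world coordinates). Camera axes: x right, y up, looking along -z (the intrinsics and any distortion apply to the point x, -y, -z); pixel columns grow to the right and rows downward; lengths in m; the calibration is good to about 2 mm. A picture is of the moment at which its call begins. There is no depth.
- manip.sign_off(): hands the job in; it is judged then, once.
The state is a dict: "t": time; "qpos": joint angles; "joint_vel": joint speeds; "tau": joint torques, N m; "tcp_pos": TCP position; "tcp_rot": TCP orientation; "force": force on the tool from outside, world axes, zero at the start; "ft_torque": the same for the moment, N m; "finger_gap": opening from 0.0 (shut) to 1.0 (fully open); "gripper_force": force on a finger pad.
Only numpy, scipy, OpenCV 4.12 (cv2) and the standard library are available. Lean on these libraries where they do the work, as an engineer would, in place of code of your own. Each camera call takes 0.05 s, during which the arm holds its last target. There are 200 camera calls.

## Working session

There is one attempt and no reset: what is moved stays moved. The work goes in short steps, Python scripts to look and compute and a tool call to move; the robot and the scene stay as the last step left them, time stands still between calls to the robot, and variables do not carry over. Pictures are saved under pics/ and viewed, at most 14 in all, crops included, and the job is handed in when it is done.

Besides the shell and the picture viewer there is one more tool, called after "Emit:" as a command line: name --argument value ..., lists and objects as JSON in quotes. step_arm: Moves the arm, as the interface text tells. Its arguments: {"type":"object","properties":{"motion":{"type":"array","items":{"type":"array","items":{"type":"array","items":{"type":"number"}}}},"jaw":{"type":"number"},"force":{"type":"number"}},"required":["motion"]}

```bash
mkdir -p pics
cat > h.py <<'E'
import numpy as np, cv2, pickle
from plant import manip
def snap(n,f):
    s=manip.snapshot(n); cv2.imwrite(f'pics/{f}.png',s['frame']); pickle.dump(s,open(f'{n}.pkl','wb')); return s
def w(s,u,v,z):
    K=s['mtx'];T=s['cam_to_world']
    d=T[:3,:3]@(np.array([1,-1,-1])*np.linalg.solve(K,[u,v,1.])); o=T[:3,3]
    return o+d*(z-o[2])/d[2]
def px(s,p):
    K=s['mtx'];T=s['cam_to_world']
    c=T[:3,:3].T@(np.asarray(p)-T[:3,3]); q=K@(c*[1,-1,-1]); return q[:2]/q[2]
E
python3 - <<'E'
from h import *
np.set_printoptions(precision=4,suppress=True)
for n in('top','scene'):
    s=snap(n,n+'0'); print(s['mtx'],s['cam_to_world'],[k for k in s])
print(manip.observe(),manip.tcp_to_grasp)
E
```

```text
[[586.2039   0.     327.7341]
 [  0.     586.2039 231.5046]
 [  0.       0.       1.    ]] [[ 0.0278  0.9962 -0.083   0.5029]
 [-0.9996  0.0286  0.0084  0.0964]
 [ 0.0107  0.0827  0.9965  1.1961]
 [ 0.      0.      0.      1.    ]] ['frame', 'mtx', 'cam_to_world']
[[508.1946   0.     321.646 ]
 [  0.     508.1946 237.1066]
 [  0.       0.       1.    ]] [[-0.5254 -0.7024  0.4802  1.1653]
 [ 0.8508 -0.4326  0.2981  0.4745]
 [-0.0016  0.5652  0.8249  1.0234]
 [ 0.      0.      0.      1.    ]] ['frame', 'mtx', 'cam_to_world']
{'t': 0.1, 'qpos': array([ 1.0469,  0.4777,  0.0223,  1.5563, -0.0115,  1.1093, -0.0831]), 'joint_vel': array([ 0.0009, -0.0017,  0.0004, -0.0029,  0.0001,  0.0001, -0.0012]), 'tau': array([  0.0031, -58.41  ,   1.5394, -27.3319,  -0.0542,   0.0131,
        -0.    ]), 'tcp_pos': array([ 0.2724, -0.617 ,  0.2218]), 'tcp_rot': array([-0.0008,  0.9785,  0.2064, -0.0002]), 'force': array([-0.5577, -0.9321, -0.419 ]), 'ft_torque': array([0.0057, 0.017 , 0.0283]), 'gripper_force': 0.0, 'finger_gap': 1.004365346538947} 0.0187
```

View pics/top0.png

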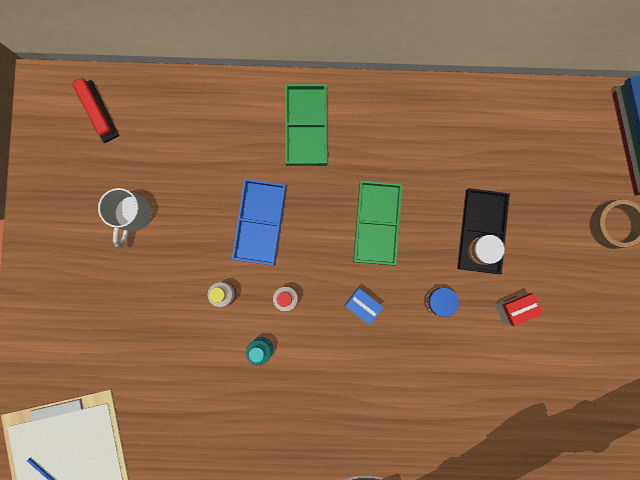

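View pics/scene0.png

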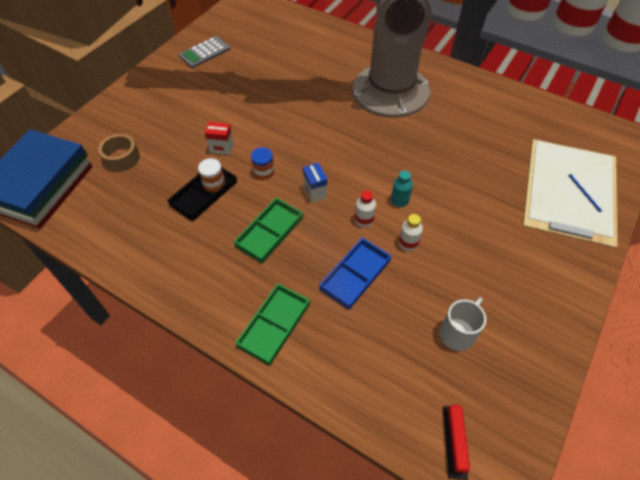

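Top view (up = +x, right = −y): yellow bottle (217,295), red bottle (284,299), turquoise look-alike (258,352), blue carton (364,306), tub (443,302), red carton (522,309), blue tray (260,222), black tray (484,231) and mug (119,208). There are two green trays, at (306,125) and (378,223). The one at (378,223) is farther to the robot's right, so that is the one I'll use. I'll confirm it in an enlarged crop.

Run:
```python
from h import *
s=pickle.load(open('top.pkl','rb'));f=s['frame']
cv2.imwrite('pics/c1.png',cv2.resize(f[170:370,195:395],(600,600),interpolation=cv2.INTER_CUBIC))
cv2.imwrite('pics/c2.png',cv2.resize(f[170:340,335:555],(770,595),interpolation=cv2.INTER_CUBIC))
```

```text
(no output)
```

View pics/c1.png

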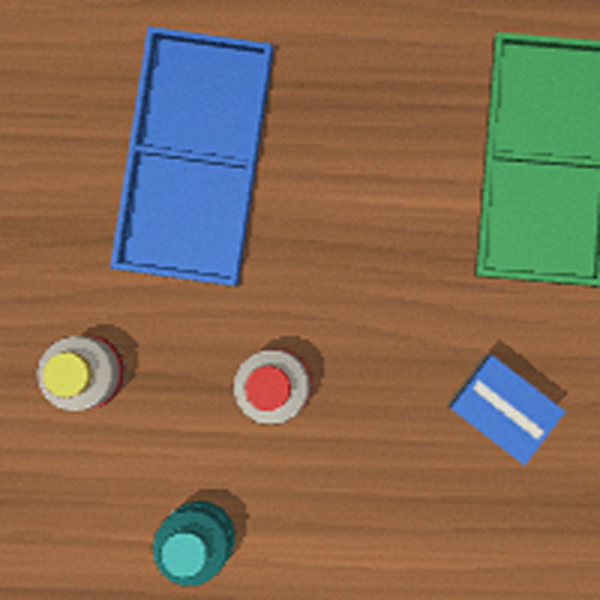

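View pics/c2.png

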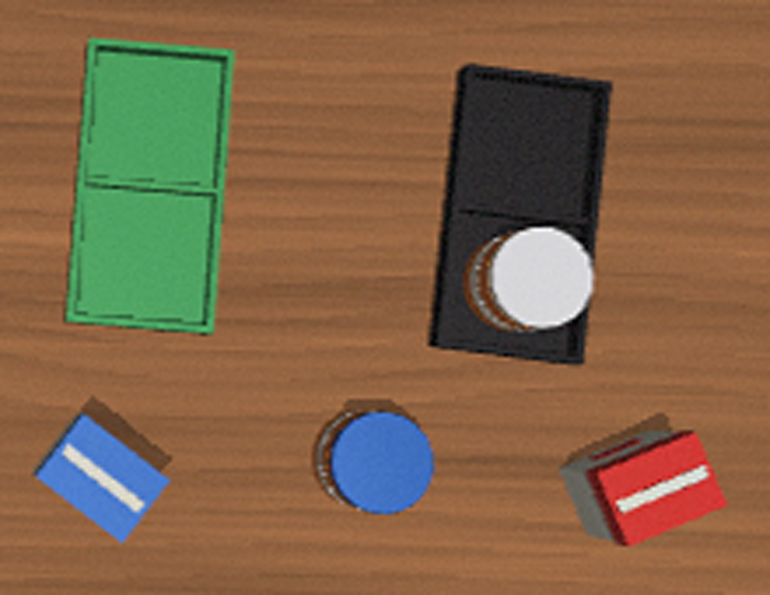

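Crops: these are the samples described, and the chosen green tray is the right-hand one, empty and clear. Next I convert the corners and centres to world coordinates and check the sizes.

Run:
```python
from h import *
np.set_printoptions(precision=4,suppress=True)
s=pickle.load(open('top.pkl','rb'))
A=lambda u,v:(195+(u+.5)/3-.5,170+(v+.5)/3-.5)
B=lambda u,v:(335+(u+.5)/3.5-.5,170+(v+.5)/3.5-.5)
for n,f,p,z in[('yel',A,(66,375),.098),('red',A,(268,388),.098),('turq',A,(183,555),.098),('tub',B,(382,462),.065),('placed',B,(543,277),.069)]: print(n,w(s,*f(*p),z))
for n,f,c,z in[('blue',A,[(150,28),(272,43),(238,285),(112,267)],.025),('green',B,[(88,38),(234,50),(214,333),(66,321)],.025),('black',B,[(460,64),(612,83),(583,363),(429,345)],.025),
 ('cblue',B,[(84,413),(170,478),(124,543),(36,474)],.075),('cred',B,[(692,431),(727,508),(625,546),(588,467)],.075)]:
    P=np.array([w(s,*f(*q),z) for q in c])[:,:2]
    c=P.mean(0); e=[np.linalg.norm(P[i]-P[i-1]) for i in range(4)]
    a=[np.arctan2(*(P[i]-P[i-1])[::-1]) for i in range(4)]
    print(n,c,'edges',np.array(e),'ang',np.degrees(a))
print('mug',w(s,119,208,.09))
```

```text
yel [0.4706 0.2903 0.098 ]
red [0.4661 0.165  0.098 ]
turq [0.3626 0.2138 0.098 ]
tub [ 0.4683 -0.1397  0.065 ]
placed [ 0.5723 -0.2267  0.069 ]
blue [0.6169 0.2248] edges [0.1623 0.0826 0.1639 0.0846] ang [ -6.6759 -95.389  174.0174  83.4882]
green [ 0.6216 -0.0132] edges [0.1638 0.0846 0.1637 0.0848] ang [ -3.0667 -93.0518 176.9908  86.98  ]
black [ 0.6115 -0.2265] edges [0.1634 0.0885 0.1627 0.0886] ang [ -5.7645 -95.505  174.2565  84.9503]
cblue [0.4564 0.0137] edges [0.0421 0.0584 0.0431 0.0604] ang [ -36.9062 -125.4461  145.7781   53.6258]
cred [ 0.4587 -0.2883] edges [0.0606 0.0454 0.0598 0.0467] ang [ -69.6592 -155.1589  111.558    25.7317]
mug [0.6283 0.4832 0.09  ]
```

Emit:
step_arm --motion '[[[3.8,-2.8,0,0,0,0],[3.8,-2.8,0,0,0,0],[3.8,-2.8,0,0,0,0],[3.8,-2.8,0,0,0,0],[3.8,-2.8,0,0,0,0],[3.8,-2.8,0,0,0,0],[3.8,-2.8,0,0,0,0],[3.7,-2.8,0,0,0,0]]]' --jaw 100 --force 25

```text
t: 0.9
tcp_pos: [0.4598, -0.2883, 0.2225]
tcp_rot: [-0.0, 0.978, 0.206, -0.0]
force: [0.7, -1.2, -0.4]
finger_gap: 1.0
gripper_force: 0.0
```

```bash
cat > go.py <<'E'
import sys
from h import *
from scipy.spatial.transform import Rotation as R
o=manip.observe(); q=o['tcp_rot']; r=R.from_quat(np.roll(q,-1)); M=r.as_matrix()
h=np.degrees(np.arctan2(M[1,0],M[0,0])); print('t',round(o['t'],1),'pos',o['tcp_pos'].round(4),'head',h.round(1),'tilt',np.degrees(np.arccos(-M[2,2])).round(2),'gap',round(o['finger_gap'],3),'gf',round(o['gripper_force'],1),'F',o['force'].round(1),'j',o['qpos'].round(2))
if len(sys.argv)>1:
    x,y,z,H=map(float,sys.argv[1:]); d=M.T@(np.array([x,y,z])-o['tcp_pos'])*100
    t=(h-H+180)%360-180; c,s_=np.cos(np.radians(H)),np.sin(np.radians(H)); D=np.array([x,y,z])-o['tcp_pos']
    print('shift now-axes cm',d.round(2),'turn z rad',np.radians(t).round(3),'| shift after turn',(100*np.array([D[0]*c+D[1]*s_,D[0]*s_-D[1]*c,-D[2]])).round(2))
E
python3 go.py .4587 -.2883 .031 22
```

```text
t 0.9 pos [ 0.4598 -0.2883  0.2225] head 23.8 tilt 0.02 gap 1.0 gf 0.0 F [ 0.7 -1.2 -0.4] j [ 0.56  0.27 -0.13  1.87  0.04  1.01 -0.75]
shift now-axes cm [-0.1  -0.04 19.15] turn z rad 0.032 | shift after turn [-0.11 -0.04 19.15]
```

Emit:
step_arm --motion '[[[-0.1,0,4,0,0,0.03],[0,0,4.5,0,0,0],[0,0,4.5,0,0,0],[0,0,3,0,0,0],[0,0,2,0,0,0],[0,0,1.1,0,0,0],[0,0,0,0,0,0]]]'

```text
t: 1.6
tcp_pos: [0.4575, -0.2901, 0.0304]
tcp_rot: [-0.001, 0.981, 0.192, -0.001]
force: [-1.1, 0.7, -0.1]
finger_gap: 1.003
gripper_force: 0.0
```

Emit:
step_arm --motion '[[[0,0,0,0,0,0],[0,0,0,0,0,0],[0,0,0,0,0,0],[0,0,0,0,0,0],[0,0,0,0,0,0],[0,0,0,0,0,0]]]' --jaw 0

```text
t: 2.2
tcp_pos: [0.4588, -0.2906, 0.0324]
tcp_rot: [0.0, 0.981, 0.192, 0.0]
force: [-0.9, 0.2, 6.4]
finger_gap: 0.663
gripper_force: 24.9
```

```bash
python3 go.py .6615 -.0153 .16 -3
```

```text
t 2.2 pos [ 0.4588 -0.2906  0.0324] head 22.1 tilt 0.05 gap 0.663 gf 24.9 F [-0.9  0.2  6.4] j [ 0.54  0.52 -0.11  2.01  0.1   0.61 -0.82]
shift now-axes cm [ 29.15 -17.87 -12.75] turn z rad 0.438 | shift after turn [ 18.8  -28.55 -12.76]
```

Emit:
step_arm --motion '[[[0,0,-2,0,0,0],[0,0,-4,0,0,0],[0,0,-4,0,0,0.1],[0,0,-2.7,0,0,0.1],[0,0,0,0,0,0.12],[0,0,0,0,0,0.118],[0,0,0,0,0,0]]]'

```text
t: 2.9
tcp_pos: [0.4582, -0.2905, 0.1588]
tcp_rot: [0.0, 1.0, -0.027, -0.0]
force: [0.4, 0.0, -1.4]
finger_gap: 0.661
gripper_force: 24.9
```

Emit:
step_arm --motion '[[[1.4,-2.1,0,0,0,0],[2.7,-4.1,0,0,0,0],[2.7,-4.1,0,0,0,0],[2.7,-4.1,0,0,0,0],[2.7,-4.1,0,0,0,0],[2.7,-4.1,0,0,0,0],[2.5,-3.8,0,0,0,0],[1.4,-2.1,0,0,0,0]]]'

```text
t: 3.7
tcp_pos: [0.6625, -0.0106, 0.158]
tcp_rot: [-0.001, 1.0, -0.022, -0.0]
force: [-0.5, 1.3, -1.4]
finger_gap: 0.663
gripper_force: 24.9
```

Emit:
step_arm --motion '[[[0,0,0,0,0,0],[0,0,0,0,0,0]]]'

```text
t: 3.9
tcp_pos: [0.6605, -0.0157, 0.1578]
tcp_rot: [0.0, 1.0, -0.024, -0.001]
force: [0.6, -1.4, -1.8]
finger_gap: 0.664
gripper_force: 24.9
```

```bash
python3 - <<'E'
from h import *
snap('top','top1'); snap('scene','scene1')
E
python3 go.py .6615 -.0153 .036 -3
```

```text
t 4.0 pos [ 0.6602 -0.0178  0.1582] head -3.0 tilt 0.1 gap 0.667 gf 24.9 F [-0.2  0.5 -1.7] j [ 0.01  0.52 -0.11  1.65  0.07  0.98 -1.74]
shift now-axes cm [ 0.13 -0.27 12.22] turn z rad -0.001 | shift after turn [ 0.12 -0.25 12.22]
```

View pics/scene1.png

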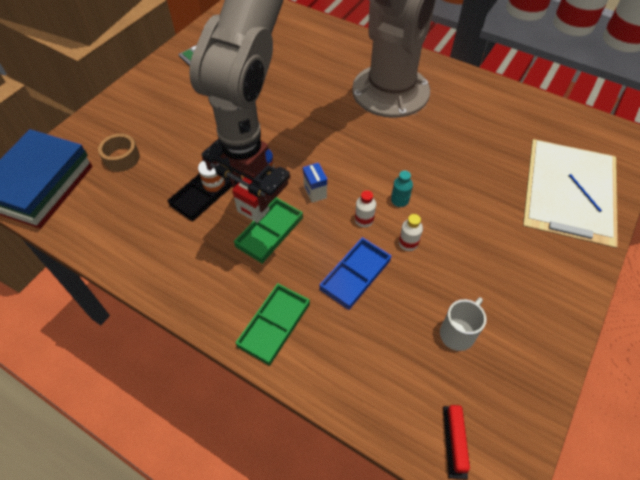

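Carton_red hangs upright in the gripper at about (250,203), over the far bay of the right-hand green tray at (255,240). The rest of the scene is untouched. Lowering it.

Emit:
step_arm --motion '[[[0.1,-0.1,2,0,0,0],[0,0,3.5,0,0,0],[0,0,3,0,0,0],[0,0,2,0,0,0],[0,0,1,0,0,0],[0,0,0.5,0,0,0],[0,0,0.2,0,0,0],[0,0,0,0,0,0]]]'

```text
t: 4.8
tcp_pos: [0.6627, -0.0151, 0.0376]
tcp_rot: [-0.0, 1.0, -0.026, 0.001]
force: [-0.0, 0.3, -0.4]
finger_gap: 0.661
gripper_force: 24.9
```

```bash
python3 go.py .6615 -.0153 .0355 -3
```

```text
t 4.8 pos [ 0.6627 -0.0151  0.0376] head -3.0 tilt 0.08 gap 0.661 gf 24.9 F [-0.   0.3 -0.4] j [-0.    0.66 -0.1   1.71  0.09  0.77 -1.77]
shift now-axes cm [-0.12  0.02  0.21] turn z rad -0.0 | shift after turn [-0.12  0.02  0.21]
```

Emit:
step_arm --motion '[[[0,0,0.1,0,0,0],[0,0,0,0,0,0]]]'

```text
t: 5.0
tcp_pos: [0.6628, -0.0148, 0.0365]
tcp_rot: [-0.0, 1.0, -0.026, 0.001]
force: [-0.5, -0.2, -0.8]
finger_gap: 0.665
gripper_force: 24.9
```

Emit:
step_arm --motion '[[[0,0,0,0,0,0],[0,0,0,0,0,0],[0,0,0,0,0,0],[0,0,-2,0,0,0],[0,0,-4,0,0,0],[0,0,-4,0,0,0],[0,0,-4,0,0,0],[0,0,0,0,0,0]]]' --jaw 100

```text
t: 5.8
tcp_pos: [0.666, -0.0147, 0.1825]
tcp_rot: [-0.0, 1.0, -0.026, 0.006]
force: [0.3, -0.9, 0.9]
finger_gap: 1.001
gripper_force: 0.0
```

```bash
python3 go.py .4564 .0137 .031 -35.5
```

```text
t 5.8 pos [ 0.666  -0.0147  0.1825] head -3.0 tilt 0.63 gap 1.001 gf 0.0 F [ 0.3 -0.9  0.9] j [ 0.01  0.5  -0.11  1.62  0.06  1.02 -1.75]
shift now-axes cm [-21.24  -1.72  14.91] turn z rad 0.567 | shift after turn [-18.71   9.86  15.15]
```

Emit:
step_arm --motion '[[[-2.6,-0.2,0,0,0,0],[-4.5,-0.4,0,0,0,0],[-4.5,-0.4,0,0,0,0],[-4.5,-0.4,0,0,0,0],[-4.5,-0.4,0,0,0,0],[0,0,0,0,0,0.14],[0,0,0,0,0,0.14],[0,0,0,0,0,0.14]]]'

```text
t: 6.6
tcp_pos: [0.4568, 0.0138, 0.1756]
tcp_rot: [0.0, 0.972, -0.237, 0.0]
force: [0.6, -1.2, 0.1]
finger_gap: 1.002
gripper_force: 0.0
```

Emit:
step_arm --motion '[[[0,0,0,0,0,0.147],[0,0,0,0,0,0],[0,0,0,0,0,0]]]'

```text
t: 6.9
tcp_pos: [0.4572, 0.0139, 0.1755]
tcp_rot: [0.0, 0.953, -0.303, -0.0]
force: [-0.5, 0.9, -0.4]
finger_gap: 1.001
gripper_force: 0.0
```

```bash
python3 - <<'E'
from h import *
s=snap('top','top2'); f=s['frame']
cv2.imwrite('pics/c3.png',cv2.resize(f[160:350,340:550],(735,600),interpolation=cv2.INTER_CUBIC))
E
python3 go.py .4564 .0137 .031 -35.5
```

```text
t 7.0 pos [0.4572 0.0139 0.1755] head -35.3 tilt 0.01 gap 1.001 gf 0.0 F [-0.4 -0.6  0.2] j [-0.09  0.18 -0.09  2.1   0.02  0.86 -2.38]
shift now-axes cm [-0.06  0.07 14.45] turn z rad 0.004 | shift after turn [-0.06  0.07 14.45]
```

View pics/c3.png

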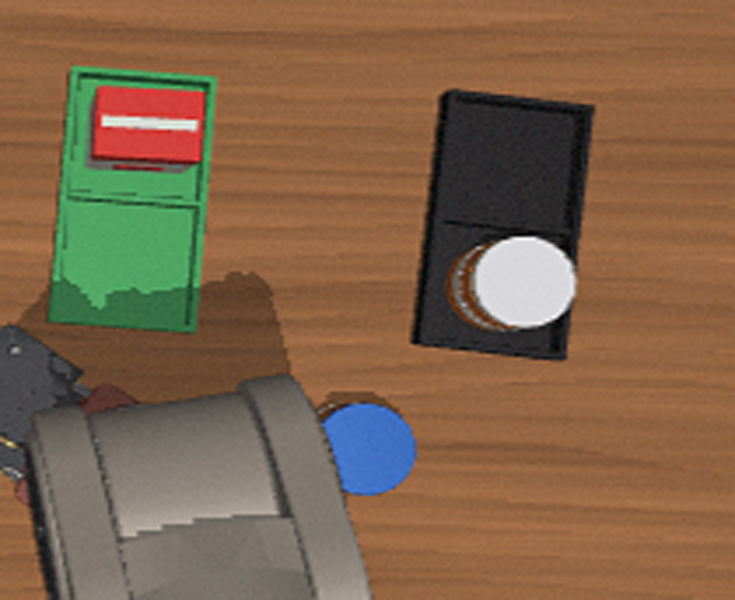

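Carton_red sits square in the far green bay, at (150,124) in the crop. The white-lidded tub hasn't moved. Now picking the blue carton.

Emit:
step_arm --motion '[[[-0.1,0.1,3,0,0,0],[0,0,4,0,0,0],[0,0,3.5,0,0,0],[0,0,2.4,0,0,0],[0,0,1.1,0,0,0],[0,0,0.4,0,0,0],[0,0,0,0,0,0]]]'

```text
t: 7.65
tcp_pos: [0.4563, 0.0137, 0.0319]
tcp_rot: [-0.0, 0.953, -0.304, 0.0]
force: [0.3, 0.2, 0.0]
finger_gap: 1.001
gripper_force: 0.0
```

Emit:
step_arm --motion '[[[0,0,0,0,0,0],[0,0,0,0,0,0],[0,0,0,0,0,0],[0,0,0,0,0,0],[0,0,0,0,0,0],[0,0,0,0,0,0]]]' --jaw 0

```text
t: 8.25
tcp_pos: [0.4567, 0.014, 0.0322]
tcp_rot: [-0.0, 0.952, -0.305, 0.001]
force: [0.2, 1.3, 6.8]
finger_gap: 0.657
gripper_force: 25.0
```

Emit:
step_arm --motion '[[[0,0,-2,0,0,0],[0,0,-4,0,0,0],[0,0,-4,0,0,-0.14],[0,0,-2.5,0,0,-0.14],[0,0,0,0,0,-0.145],[0,0,0,0,0,-0.145],[0,0,0,0,0,0],[0,0,0,0,0,0]]]'

```text
t: 9.05
tcp_pos: [0.4554, 0.0134, 0.1563]
tcp_rot: [0.0, 1.0, -0.027, -0.001]
force: [0.0, 0.3, -1.8]
finger_gap: 0.662
gripper_force: 25.0
```

```bash
python3 go.py .5817 -.0111 .0355 -3
```

```text
t 9.1 pos [0.4554 0.0134 0.1563] head -3.1 tilt 0.06 gap 0.662 gf 25.0 F [ 0.   0.3 -1.8] j [ 0.    0.21 -0.19  2.12  0.06  0.82 -1.85]
shift now-axes cm [12.76  1.77 12.06] turn z rad -0.001 | shift after turn [12.74  1.79 12.08]
```

Emit:
step_arm --motion '[[[2,0.3,0,0,0,0],[4,0.6,0,0,0,0],[4,0.6,0,0,0,0],[2.7,0.3,0,0,0,0],[0,0,0,0,0,0],[0,0,0,0,0,0]]]'

```text
t: 9.65
tcp_pos: [0.5812, -0.0106, 0.1556]
tcp_rot: [0.0, 1.0, -0.026, -0.001]
force: [-0.9, -0.4, -1.8]
finger_gap: 0.659
gripper_force: 25.0
```

Emit:
step_arm --motion '[[[0,0,2,0,0,0],[0,0,3.5,0,0,0],[0,0,3,0,0,0],[0,0,2,0,0,0],[0,0,0.9,0,0,0],[0,0,0.4,0,0,0],[0,0,0.2,0,0,0],[0,0,0,0,0,0]]]'

```text
t: 10.45
tcp_pos: [0.5824, -0.0105, 0.0375]
tcp_rot: [-0.0, 1.0, -0.025, 0.001]
force: [-0.4, 0.9, -1.7]
finger_gap: 0.663
gripper_force: 25.0
```

```bash
python3 go.py .5817 -.0111 .036 -3
```

```text
t 10.4 pos [ 0.5824 -0.0105  0.0375] head -2.8 tilt 0.07 gap 0.663 gf 25.0 F [-0.4  0.9 -1.7] j [ 0.01  0.56 -0.13  1.91  0.12  0.67 -1.81]
shift now-axes cm [-0.06  0.06  0.15] turn z rad 0.003 | shift after turn [-0.06  0.06  0.15]
```

Lower the last 1.5 mm, release and rise. Then the tub, with heading 0.

Emit:
step_arm --motion '[[[0,0,0.15,0,0,0],[0,0,0,0,0,0]]]'

```text
t: 10.65
tcp_pos: [0.5829, -0.0106, 0.0363]
tcp_rot: [-0.0, 1.0, -0.025, 0.001]
force: [-0.3, 0.0, 3.7]
finger_gap: 0.657
gripper_force: 25.0
```

Emit:
step_arm --motion '[[[0,0,0,0,0,0],[0,0,0,0,0,0],[0,0,0,0,0,0],[0,0,-2,0,0,0],[0,0,-4,0,0,0],[0,0,-4,0,0,0],[0,0,-3,0,0,0],[0,0,0,0,0,0]]]' --jaw 100

```text
t: 11.45
tcp_pos: [0.5848, -0.0104, 0.1698]
tcp_rot: [-0.0, 1.0, -0.025, 0.004]
force: [0.2, -0.7, 0.4]
finger_gap: 0.999
gripper_force: 0.0
```

Emit:
step_arm --motion '[[[0,0,0,0,0,0.04],[0,0,0,0,0,0]]]'

```text
t: 11.65
tcp_pos: [0.5814, -0.0107, 0.1646]
tcp_rot: [0.0, 0.999, -0.045, -0.0]
force: [0.5, 0.7, -0.3]
finger_gap: 0.998
gripper_force: 0.0
```

```bash
python3 go.py .4683 -.1397 .031 -5.3
```

```text
t 11.7 pos [ 0.5814 -0.0107  0.1646] head -5.1 tilt 0.05 gap 0.998 gf 0.0 F [ 0.5  0.7 -0.3] j [ 0.03  0.39 -0.15  1.83  0.07  0.92 -1.81]
shift now-axes cm [-10.1   13.86  13.37] turn z rad 0.003 | shift after turn [-10.07  13.89  13.36]
```

Emit:
step_arm --motion '[[[-1.5,2.1,0,0,0,0],[-2.5,3.4,0,0,0,0],[-2.5,3.4,0,0,0,0],[-2.3,3.2,0,0,0,0],[-1.3,1.8,0,0,0,0],[0,0,0,0,0,0]]]'

```text
t: 12.25
tcp_pos: [0.466, -0.1429, 0.1643]
tcp_rot: [0.0, 0.999, -0.047, -0.001]
force: [0.6, 0.6, 1.0]
finger_gap: 1.001
gripper_force: 0.0
```

Emit:
step_arm --motion '[[[0,0,3,0,0,0],[0,0,4,0,0,0],[0,0,3,0,0,0],[0,0,1.9,0,0,0],[0,0,1,0,0,0],[0,0,0.5,0,0,0],[0,0,0,0,0,0]]]'

```text
t: 12.95
tcp_pos: [0.4693, -0.1396, 0.031]
tcp_rot: [-0.0, 0.999, -0.044, -0.0]
force: [0.2, -0.2, -0.3]
finger_gap: 1.004
gripper_force: 0.0
```

Emit:
step_arm --motion '[[[0,0,0,0,0,0],[0,0,0,0,0,0],[0,0,0,0,0,0],[0,0,0,0,0,0],[0,0,0,0,0,0],[0,0,0,0,0,0]]]' --jaw 0

```text
t: 13.55
tcp_pos: [0.4692, -0.14, 0.0316]
tcp_rot: [-0.0, 0.999, -0.045, 0.0]
force: [-0.2, 1.1, 5.8]
finger_gap: 0.633
gripper_force: 25.0
```

Emit:
step_arm --motion '[[[0,0,-2,0,0,0],[0,0,-4,0,0,0],[0,0,-4,0,0,0],[0,0,-2.5,0,0,0],[0,0,0,0,0,0]]]'

```text
t: 14.05
tcp_pos: [0.471, -0.1406, 0.1593]
tcp_rot: [0.001, 0.999, -0.045, 0.003]
force: [0.6, 0.4, -1.9]
finger_gap: 0.634
gripper_force: 25.0
```

```bash
python3 go.py .6513 -.2302 .0355 -5.3
```

```text
t 14.1 pos [ 0.471  -0.1406  0.1593] head -5.1 tilt 0.37 gap 0.634 gf 25.0 F [ 0.6  0.4 -1.9] j [ 0.26  0.26 -0.11  2.05  0.04  0.83 -1.53]
shift now-axes cm [18.68  7.3  12.5 ] turn z rad 0.003 | shift after turn [18.78  7.25 12.38]
```

Emit:
step_arm --motion '[[[2,0.8,0,0,0,0],[4,1.5,0,0,0,0],[4,1.5,0,0,0,0],[4,1.5,0,0,0,0],[3,1.2,0,0,0,0],[1.8,0.7,0,0,0,0],[0,0,0,0,0,0],[0,0,0,0,0,0]]]'

```text
t: 14.85
tcp_pos: [0.6483, -0.228, 0.1539]
tcp_rot: [-0.0, 0.999, -0.045, -0.002]
force: [-0.4, 0.7, -1.4]
finger_gap: 0.634
gripper_force: 25.0
```

```bash
python3 go.py .6513 -.2302 .0355 -5.3
```

```text
t 14.8 pos [ 0.6483 -0.228   0.1539] head -5.1 tilt 0.21 gap 0.634 gf 25.0 F [-0.4  0.7 -1.4] j [ 0.29  0.56 -0.07  1.58  0.04  1.01 -1.44]
shift now-axes cm [ 0.36  0.2  11.84] turn z rad 0.003 | shift after turn [ 0.32  0.19 11.84]
```

Emit:
step_arm --motion '[[[0.2,0.1,2,0,0,0],[0,0,3.3,0,0,0],[0,0,3,0,0,0],[0,0,2,0,0,0],[0,0,0.9,0,0,0],[0,0,0.4,0,0,0],[0,0,0.2,0,0,0],[0,0,0,0,0,0]]]'

```text
t: 15.65
tcp_pos: [0.6522, -0.2298, 0.0392]
tcp_rot: [0.0, 0.999, -0.045, 0.001]
force: [0.1, -0.5, -0.8]
finger_gap: 0.634
gripper_force: 25.0
```

```bash
python3 go.py .6513 -.2302 .0355 -5.3
```

```text
t 15.7 pos [ 0.6522 -0.2298  0.0392] head -5.1 tilt 0.08 gap 0.634 gf 25.0 F [ 0.1 -0.5 -0.8] j [ 0.29  0.7  -0.06  1.64  0.06  0.81 -1.46]
shift now-axes cm [-0.08  0.05  0.37] turn z rad 0.003 | shift after turn [-0.08  0.05  0.37]
```

Emit:
step_arm --motion '[[[0,0,0.2,0,0,0],[0,0,0.1,0,0,0],[0,0,0,0,0,0]]]'

```text
t: 15.95
tcp_pos: [0.6521, -0.2298, 0.0358]
tcp_rot: [0.0, 0.999, -0.045, 0.001]
force: [-0.3, -0.9, 0.1]
finger_gap: 0.632
gripper_force: 25.0
```

Emit:
step_arm --motion '[[[0,0,0,0,0,0],[0,0,0,0,0,0],[0,0,0,0,0,0],[0,0,-2,0,0,0],[0,0,-4,0,0,0],[0,0,-4,0,0,0],[0,0,-3,0,0,0],[0,0,0,0,0,0]]]' --jaw 100

```text
t: 16.75
tcp_pos: [0.6547, -0.2306, 0.1709]
tcp_rot: [0.001, 0.999, -0.045, 0.005]
force: [0.8, -0.4, 0.3]
finger_gap: 0.999
gripper_force: 0.0
```

Emit:
step_arm --motion '[[[-2.4,-4,0,0,0,0.018],[-2.4,-4,0,0,0,0],[-2.4,-4,0,0,0,0],[-2.4,-4,0,0,0,0],[-2.4,-4,0,0,0,0],[0,0,0,0,0,0]]]'

```text
t: 17.35
tcp_pos: [0.5501, -0.0112, 0.1645]
tcp_rot: [-0.001, 0.999, -0.049, -0.001]
force: [0.5, -0.0, -0.8]
finger_gap: 1.0
gripper_force: 0.0
```

```bash
python3 go.py .4661 .165 .031 -6.1
```

```text
t 17.4 pos [ 0.5501 -0.0112  0.1645] head -5.6 tilt 0.22 gap 1.0 gf 0.0 F [ 0.5 -0.  -0.8] j [ 0.02  0.34 -0.13  1.9   0.05  0.9  -1.81]
shift now-axes cm [-10.04 -16.68  13.42] turn z rad 0.009 | shift after turn [-10.23 -16.63  13.35]
```

Emit:
step_arm --motion '[[[-2.3,-3.8,0,0,0,0],[-2.4,-4,0,0,0,0],[-2.4,-4,0,0,0,0],[-2,-3.3,0,0,0,0],[-1,-1.6,0,0,0,0],[0,0,0,0,0,0],[0,0,0,0,0,0]]]'

```text
t: 18.05
tcp_pos: [0.4708, 0.1575, 0.1648]
tcp_rot: [0.0, 0.999, -0.054, -0.0]
force: [0.6, 0.3, -0.7]
finger_gap: 1.001
gripper_force: 0.0
```

```bash
python3 - <<'E'
from h import *
s=snap('scene','scene2')
E
python3 go.py .4661 .165 .031 -6.1
```

```text
t 18.1 pos [0.4711 0.1568 0.1648] head -6.3 tilt 0.05 gap 0.997 gf 0.0 F [-0.2 -0.  -0.8] j [-0.26  0.27 -0.22  2.02  0.08  0.86 -2.2 ]
shift now-axes cm [-0.59 -0.77 13.38] turn z rad -0.003 | shift after turn [-0.59 -0.76 13.38]
```

View pics/scene2.png

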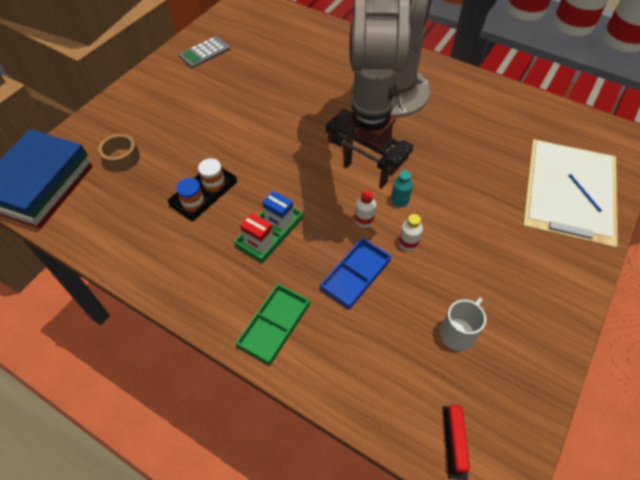

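The scene shows both cartons upright in the green tray at (258,232) and (278,210). The blue-lidded tub is in the free black bay at (190,193), next to the untouched white-lidded one at (210,175). The gripper is above the red bottle. Correct the offset and pick.

Emit:
step_arm --motion '[[[-0.6,-0.8,2,0,0,0],[0,0,4,0,0,0],[0,0,3.5,0,0,0],[0,0,2.3,0,0,0],[0,0,1.1,0,0,0],[0,0,0.5,0,0,0],[0,0,0,0,0,0]]]'

```text
t: 18.8
tcp_pos: [0.4659, 0.1665, 0.0312]
tcp_rot: [0.0, 0.999, -0.054, 0.0]
force: [-0.4, -0.7, 0.4]
finger_gap: 1.003
gripper_force: 0.0
```

Emit:
step_arm --motion '[[[0,0,0,0,0,0],[0,0,0,0,0,0],[0,0,0,0,0,0],[0,0,0,0,0,0],[0,0,0,0,0,0],[0,0,0,0,0,0],[0,0,0,0,0,0]]]' --jaw 0

```text
t: 19.5
tcp_pos: [0.4654, 0.1671, 0.0313]
tcp_rot: [0.0, 0.999, -0.054, 0.0]
force: [0.2, 0.1, 3.3]
finger_gap: 0.543
gripper_force: 25.0
```

Emit:
step_arm --motion '[[[0,0,-2,0,0,0],[0,0,-4,0,0,0],[0,0,-4,0,0,0],[0,0,-3.5,0,0,0],[0,0,0,0,0,0],[0,0,0,0,0,0]]]'

```text
t: 20.1
tcp_pos: [0.4652, 0.1669, 0.1661]
tcp_rot: [-0.0, 0.999, -0.054, 0.0]
force: [-0.3, 0.8, -2.4]
finger_gap: 0.547
gripper_force: 25.0
```

```bash
python3 go.py .6567 .2206 .0355 -6.1
```

```text
t 20.1 pos [0.4652 0.1669 0.1661] head -6.1 tilt 0.04 gap 0.547 gf 25.0 F [-0.3  0.8 -2.4] j [-0.27  0.26 -0.23  2.02  0.08  0.86 -2.23]
shift now-axes cm [18.45 -7.38 13.07] turn z rad -0.001 | shift after turn [18.47 -7.37 13.06]
```

Emit:
step_arm --motion '[[[2,-0.8,0,0,0,0],[4,-1.6,0,0,0,0],[4,-1.6,0,0,0,0],[4,-1.6,0,0,0,0],[3,-1.2,0,0,0,0],[1.5,-0.6,0,0,0,0],[0,0,0,0,0,0],[0,0,0,0,0,0]]]'

```text
t: 20.9
tcp_pos: [0.6555, 0.2204, 0.1633]
tcp_rot: [0.001, 0.999, -0.053, -0.002]
force: [-1.5, -0.3, -1.7]
finger_gap: 0.539
gripper_force: 25.0
```

```bash
python3 go.py .6567 .2206 .0355 -6.1
```

```text
t 20.9 pos [0.6555 0.2204 0.1633] head -6.1 tilt 0.27 gap 0.539 gf 25.0 F [-1.5 -0.3 -1.7] j [-0.29  0.57 -0.19  1.55  0.12  1.04 -2.18]
shift now-axes cm [ 0.17 -0.06 12.78] turn z rad -0.001 | shift after turn [ 0.12 -0.03 12.78]
```

Emit:
step_arm --motion '[[[0,0,2,0,0,0],[0,0,3.5,0,0,0],[0,0,3.3,0,0,0],[0,0,2.2,0,0,0],[0,0,0.9,0,0,0],[0,0,0.5,0,0,0],[0,0,0.3,0,0,0],[0,0,0,0,0,0]]]'

```text
t: 21.7
tcp_pos: [0.6576, 0.2211, 0.04]
tcp_rot: [-0.0, 0.999, -0.054, 0.001]
force: [-0.0, 0.0, -3.1]
finger_gap: 0.542
gripper_force: 25.0
```

```bash
python3 go.py .6567 .2206 .0355 -6.1
```

```text
t 21.7 pos [0.6576 0.2211 0.04  ] head -6.1 tilt 0.07 gap 0.542 gf 25.0 F [-0.   0.  -3.1] j [-0.3   0.71 -0.17  1.62  0.15  0.82 -2.21]
shift now-axes cm [-0.08  0.06  0.45] turn z rad -0.001 | shift after turn [-0.08  0.06  0.45]
```

Emit:
step_arm --motion '[[[0,0,0.25,0,0,0],[0,0,0.15,0,0,0],[0,0,0,0,0,0]]]'

```text
t: 22.0
tcp_pos: [0.6574, 0.221, 0.0355]
tcp_rot: [-0.0, 0.999, -0.054, 0.0]
force: [-0.2, -0.2, -2.0]
finger_gap: 0.542
gripper_force: 25.0
```

Emit:
step_arm --motion '[[[0,0,0,0,0,0],[0,0,0,0,0,0],[0,0,0,0,0,0],[0,0,-2,0,0,0],[0,0,-4,0,0,0],[0,0,-4,0,0,0],[0,0,-3,0,0,0],[0,0,0,0,0,0]]]' --jaw 100

```text
t: 22.8
tcp_pos: [0.6602, 0.2222, 0.171]
tcp_rot: [-0.002, 0.999, -0.054, 0.004]
force: [0.3, -0.7, 0.6]
finger_gap: 1.002
gripper_force: 0.0
```

Emit:
step_arm --motion '[[[-2,-0.5,0,0,0,0],[-4,-1,0,0,0,0],[-4,-1,0,0,0,0],[-4,-1,0,0,0,0],[-3,-0.8,0,0,0,0],[-2,-0.5,0,0,0,0],[0,0,0,0,0,0],[0,0,0,0,0,0]]]'

```text
t: 23.6
tcp_pos: [0.4737, 0.2886, 0.1649]
tcp_rot: [0.0, 0.999, -0.053, 0.0]
force: [-0.7, 0.8, 0.8]
finger_gap: 1.0
gripper_force: 0.0
```

```bash
python3 go.py .4706 .2903 .031 -6.1
```

```text
t 23.6 pos [0.4737 0.2886 0.1649] head -6.1 tilt 0.03 gap 1.0 gf 0.0 F [-0.7  0.8  0.8] j [-0.46  0.36 -0.25  1.89  0.11  0.91 -2.44]
shift now-axes cm [-0.33 -0.14 13.39] turn z rad -0.0 | shift after turn [-0.33 -0.13 13.39]
```

Emit:
step_arm --motion '[[[-0.3,-0.1,2,0,0,0],[0,0,4,0,0,0],[0,0,3.5,0,0,0],[0,0,2.3,0,0,0],[0,0,1.1,0,0,0],[0,0,0.5,0,0,0],[0,0,0,0,0,0]]]'

```text
t: 24.3
tcp_pos: [0.4713, 0.29, 0.0311]
tcp_rot: [0.0, 0.999, -0.054, 0.0]
force: [-0.7, -0.2, -0.0]
finger_gap: 0.997
gripper_force: 0.0
```

Emit:
step_arm --motion '[[[0,0,0,0,0,0],[0,0,0,0,0,0],[0,0,0,0,0,0],[0,0,0,0,0,0],[0,0,0,0,0,0],[0,0,0,0,0,0],[0,0,0,0,0,0]]]' --jaw 0

```text
t: 25.0
tcp_pos: [0.4708, 0.2907, 0.0315]
tcp_rot: [-0.0, 0.999, -0.053, 0.0]
force: [-0.5, 0.4, 2.7]
finger_gap: 0.546
gripper_force: 25.0
```

Emit:
step_arm --motion '[[[0,0,-2,0,0,0],[0,0,-4,0,0,0],[0,0,-4,0,0,0],[0,0,-3.5,0,0,0],[0,0,0,0,0,0],[0,0,0,0,0,0]]]'

```text
t: 25.6
tcp_pos: [0.4705, 0.2899, 0.1661]
tcp_rot: [0.0, 0.999, -0.054, 0.0]
force: [0.5, 0.1, -2.7]
finger_gap: 0.54
gripper_force: 25.0
```

```bash
python3 go.py .5771 .2290 .0355 -6.1
```

```text
t 25.6 pos [0.4705 0.2899 0.1661] head -6.2 tilt 0.03 gap 0.54 gf 25.0 F [ 0.5  0.1 -2.7] j [-0.46  0.35 -0.25  1.89  0.11  0.91 -2.45]
shift now-axes cm [11.25  4.91 13.06] turn z rad -0.001 | shift after turn [11.25  4.92 13.06]
```

Emit:
step_arm --motion '[[[1.7,0.7,0,0,0,0],[3,1.3,0,0,0,0],[3,1.3,0,0,0,0],[2.3,1,0,0,0,0],[1.3,0.6,0,0,0,0],[0,0,0,0,0,0],[0,0,0,0,0,0]]]'

```text
t: 26.3
tcp_pos: [0.5761, 0.2301, 0.1649]
tcp_rot: [0.0, 0.999, -0.053, -0.001]
force: [-0.7, 0.4, -1.4]
finger_gap: 0.539
gripper_force: 25.0
```

Emit:
step_arm --motion '[[[0,0,2,0,0,0],[0,0,3.5,0,0,0],[0,0,3.3,0,0,0],[0,0,2.2,0,0,0],[0,0,0.9,0,0,0],[0,0,0.5,0,0,0],[0,0,0.3,0,0,0],[0,0,0,0,0,0]]]'

```text
t: 27.1
tcp_pos: [0.578, 0.23, 0.04]
tcp_rot: [-0.0, 0.999, -0.053, 0.001]
force: [-0.2, -0.3, -0.7]
finger_gap: 0.544
gripper_force: 25.0
```

```bash
python3 go.py .5771 .2290 .0355 -6.1
```

```text
t 27.1 pos [0.578 0.23  0.04 ] head -6.1 tilt 0.08 gap 0.544 gf 25.0 F [-0.2 -0.3 -0.7] j [-0.34  0.61 -0.19  1.81  0.16  0.73 -2.29]
shift now-axes cm [-0.08  0.11  0.45] turn z rad -0.0 | shift after turn [-0.08  0.11  0.45]
```

Emit:
step_arm --motion '[[[0,0,0.25,0,0,0],[0,0,0.15,0,0,0],[0,0,0,0,0,0]]]'

```text
t: 27.4
tcp_pos: [0.5781, 0.2296, 0.0356]
tcp_rot: [-0.0, 0.999, -0.054, 0.0]
force: [-0.7, 0.2, -0.9]
finger_gap: 0.549
gripper_force: 25.0
```

Emit:
step_arm --motion '[[[0,0,0,0,0,0],[0,0,0,0,0,0],[0,0,0,0,0,0],[0,0,-2,0,0,0],[0,0,-4,0,0,0],[0,0,-4,0,0,0],[0,0,-4,0,0,0],[0,0,-3,0,0,0]]]' --jaw 100

```text
t: 28.2
tcp_pos: [0.5783, 0.2298, 0.2081]
tcp_rot: [-0.001, 0.999, -0.054, 0.001]
force: [0.5, 0.5, 0.1]
finger_gap: 1.001
gripper_force: 0.0
```

Emit:
step_arm --motion '[[[-3,-2,0,0,0,0],[-4,-2,0,0,0,0],[-4,-2,0,0,0,0],[-2,-2,0,0,0,0],[0,-2,0,0,0,0],[0,0,0,0,0,0],[0,0,0,0,0,0]]]'

```text
t: 28.9
tcp_pos: [0.4592, 0.3424, 0.2051]
tcp_rot: [0.0, 0.999, -0.053, 0.0]
force: [0.0, -0.3, -1.3]
finger_gap: 0.999
gripper_force: 0.0
```

```bash
python3 go.py
python3 - <<'E'
from h import *
a=snap('top','top3')['frame'];b=snap('scene','scene3')['frame']
cv2.imwrite('pics/fin.png',np.hstack([cv2.resize(a[150:300,80:530],(800,267)) ]))
cv2.imwrite('pics/fin2.png',cv2.resize(b[120:360,140:500],(800,533),interpolation=cv2.INTER_CUBIC))
E
```

```text
t 28.9 pos [0.4592 0.3424 0.2051] head -6.1 tilt 0.03 gap 0.999 gf 0.0 F [ 0.  -0.3 -1.3] j [-0.53  0.34 -0.28  1.81  0.11  1.   -2.53]
```

View pics/fin.png

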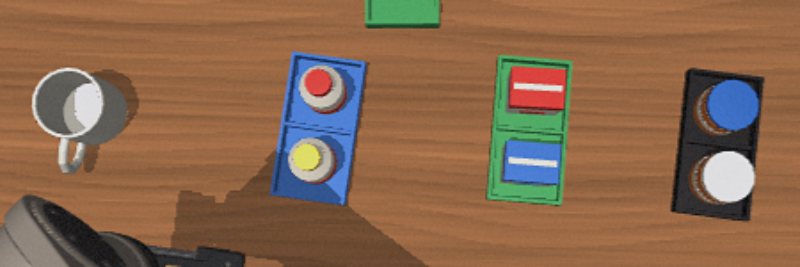

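View pics/fin2.png

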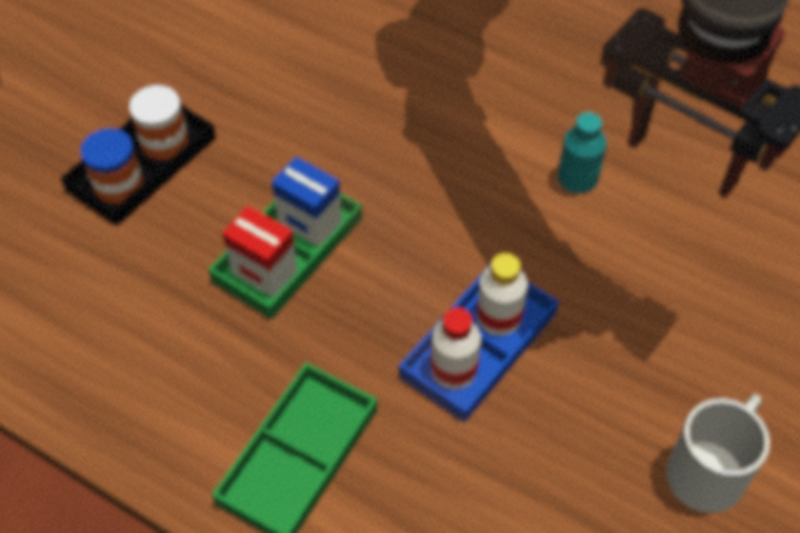

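All five samples stand upright in their bays: the bottles in blue (caps at (318,83) and (306,156)), the cartons in green ((537,88) and (532,162)), and the tub in black at (732,105). The white-lidded tub and the mug look unmoved, and the gripper is clear of everything. Handing in.

```bash
python3 -c "
from plant import manip
print(manip.sign_off())"
```

```text
the job is handed in; nothing more can be done
None
```

I sorted all five samples into their trays and handed the job in at about 29 s of the 128 s allowed; the last pictures show each one upright and released in its own bay, and the white-lidded tub and mug looked unmoved.

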